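Pull a plug-in card from the card cage and show it to the inspection camera

ROBOT

A 6-joint arm with a two-finger parallel gripper is mounted at the origin on a cart in front of the work surface, level with it; the furniture and walls round the work are solid. World frame = base frame: x ahead of the robot, y to its left, z up, the work surface at z = 0. Lengths are in m, angles in rad, forces in N, time in s.
With the tool pointing down it reaches from about 0.325 to 1 m from the base axis. Payload 5.1 kg.
Tool frame: the origin (TCP) lies at the very end of the fingers, on their centre line; the grasp point (between the pads) lies 19 mm behind it (env.tcp_to_grasp is the distance from the TCP to the grasp point, in m); z points along the fingers, y is the direction in which the jaws open and shut (so a half turn about z gives the same grasp; the last joint's range is limited). The gripper opens to 85 mm and grips with 20 to 120 N. Pads are 22 mm wide; open, the fingers measure 114 mm over their backs; the gripper's body (76 mm by 85 mm) begins 54 mm behind the grasp point. The pads swing forward as they close: fully open they stand 13 mm farther back than shut.
Start: joints at [-1.374, 0.124, 1.65, -0, 1.367, -0.083], TCP at [0.179, -0.625, 0.207] pointing down, gripper open.
Joint ranges: [-2.61, 2.61], [-1.02, 2.33], [0.03, 2.71], [-1.35, 4.49], [0.32, 2.68], [-2.91, 2.91]. Speed limits (rad/s): [2.57, 2.57, 3.14, 3.14, 3.14, 3.14].

INTERFACE

Orientations are given as a rotation vector (axis times angle).
In Python, from cell import env, snapshot gives the robot as it stands. Calls block until the motion is done:
- env.movep(position, orientation): joint-space move of the TCP to a pose.
- env.move_linear(position, attitude=None, max_speed=0.15, max_force=None): straight line of the TCP; attitude=None keeps the orientation; max_speed is the mean speed in m/s. With max_force (N) it stops when the force on the tool has changed by that much, and returns True; else False.
- env.move_j(angles): joint-space move.
- env.move_gripper(opening): finger opening in m; the grip force is fixed at half the most; returns when the fingers have stopped.
- env.dwell(seconds).
- env.solve_ik(position, orientation): joint angles nearest the present ones, or None.
- env.get_obs(): the state.
- snapshot(name): name is "scene" or "top" or "wrist"; returns a dict with "image" (384x512x3 uint8, red, green, blue), "fx", "fy", "cx", "cy" (pixels), "origin" and "orientation" of the camera in the world; the wrist camera has in their place "T_tool_cam" (4x4, takes a point from camera to tool coordinates, whose origin is the TCP and whose axes are the flange's). Camera axes: x right, y down, z forward; pixel columns grow to the right and rows downward; lengths in m; the calibration is good to about 2 mm. A picture is of the moment at which its call begins: read the wrist's pose just before it. There is no depth.
A pose or a line that the arm cannot do raises env.MotionError and nothing moves.
- env.sign_off(): hands the job in, once; it reports no verdict.
The state is a dict: "time": time; "qpos": joint angles; "qd": joint speeds; "tau": joint torques, N m; "position": TCP position; "tool_rot": TCP orientation; "ft_force": force on the tool from outside, world axes, zero at the start; "moment": the same for the moment, N m; "gripper_width": finger opening in m.
Only numpy, scipy, OpenCV 4.12 (cv2) and the standard library are available. Lean on these libraries where they do the work, as an engineer would, in place of code of your own. Each camera call takes 0.05 s, during which the arm holds its last target.

TASK

Swing the card cage's retaining bar over to the back and pull the control card (the one with the column of flat white plates beside a round copper coil, not the relay card or the transformer card) straight up out of its slot by its free top edge. Then hold it up in the air in front of the inspection camera: component side to the lens, square to the way the camera looks, its long side running up and down in the picture, its middle on the camera's axis 12 cm from the lens. Finish while still holding it there; the other two cards stay plugged in, the card must not touch the camera, and nothing else on the bench is disturbed.

Things in the scene. Friction and masses are not known exactly. Their poses are not given: they have to be found in the camera images.
- card_cage: Fixed bare-metal card cage, 88 (x) x 228 (y) x 86 mm high; origin under its centre, on the bench, z up. Three slots, at y = -65, 0 and +65 mm, each with a card standing upright, its faces to +-y, foot 10 mm and top edge 120 mm above the bench. Black guides up to 75 mm high hold 3 mm of a card's two long edges, 1 mm play; no catch below. Its +x side is away from the robot, within 20 degrees.
- retaining_bar (a joint): Angle (rad) of the retaining bar, a bail of round 8 mm steel, 238 mm wide, over the tops of all cards, hinged outside the end plates on an axis along the cage's y, 36 mm above the bench. Near 0 it stands upright and keeps the cards in; it swings over the cage's +x side to a stop at 1.6 (level). From 0.9 on the cards are free. Moves at under 2 N, stays where left.
- bar_middle (a point): Middle of the bail's cross bar, on the bar's own axis, 92.5 mm from the hinge axis; 128.5 mm above the bench when upright. The cross bar is parallel to the cage's y.
- control_card: The card to show: brown board 45 (x) x 110 (y) x 3.6 mm, 60 to 130 g, with flat white plates stacked along one side and a round copper coil. Origin at the middle of the bare solder side; +z comes out of the component side, +y is up in the cage. The top 11 mm are bare board to pinch (firmly) across the thickness; below, parts stand 32 mm high within 18 mm of the centre line. In any slot; component sides face the cage's +y.
- card_face (a point): Point 50 mm straight out from the middle of the control card on its component side (on the card's +z); it tells which way the card faces.
- relay_card: Relay card, same board size and frame as the control card, with three equal grey boxes 28 x 19 x 16 mm and a black terminal strip. Stays in its slot.
- power_card: Transformer card, same board size and frame, with one wound transformer block 33 x 38 x 26 mm and two black round capacitors. Stays in its slot.
- camera_stand: Stand of the inspection camera, fixed: grey base plate 116 x 140 x 14 mm with a steel column 16 mm thick and 359 mm tall, 40 mm behind its middle. Origin under the middle of the base, z up; the camera looks to its -x side, roughly towards the robot.
- lens (a point): Centre of the front of the camera (the flat face of a black ring light 60 mm across on a grey barrel), 225 to 305 mm above the bench. Its axes: the camera looks along -x, sloping down by 10 to 26 degrees; y is level, z is up in the picture. Position, height and slope differ from start to start.
- wick_reel: Bystander: small yellow spool of desoldering braid, 36 mm across, 12 mm high; origin under its centre.
- tape_roll: Bystander: roll of black insulating tape, 62 mm across, 18 mm high; origin under its centre.
- battery_pack: Bystander: small sealed battery, 35 x 50 x 54 mm; origin under its centre.

How it is judged:
On the way, in this order (a step that is already met when the one before it is completed fails the run):
1. the retaining bar is swung clear to the back while the control card still stands in its slot (value of joint retaining_bar above 0.9 rad and height (world z) of control_card below 0.075 m), for 0.2 s.
2. the control card is drawn up clear of its guides, in the fingers (height (world z) of control_card above 0.137 m and contact force between control_card and the fingers above 1 N), for 0.1 s.
At the end, for the whole second after the job is handed in: The control card rests in the fingers alone, still, 100 to 140 mm from the lens and within 15 mm of the camera's axis sideways and up and down, component side to the lens, square and upright in the picture within 0.17 rad (either end up); the other two cards within 12 mm of their places (contact force between control_card and the fingers above 1 N and contact force between control_card and card_cage below 0.2 N and contact force between control_card and camera_stand below 0.2 N and height (world z) of control_card above 0.12 m and linear speed of control_card below 0.02 m/s and x of control_card in the frame of lens between -0.14 and -0.1 m and y of control_card in the frame of lens between -0.015 and 0.015 m and z of control_card in the frame of lens between -0.015 and 0.015 m and angle between the z axis of control_card and the x axis of lens, either way round below 0.17 rad and angle between the y axis of control_card and the z axis of lens, either way round below 0.17 rad and x of card_face in the frame of lens above -0.12 m and distance of each of relay_card, power_card from where it was at the start of the episode below 0.012 m); the arm keeps its last pose, push and grip.
It fails at once if the relay card or the transformer card is pulled or knocked out of place (15 mm) (distance of any of relay_card, power_card from where it was at the start of the episode above 0.015 m).
It fails at once if the control card touches the camera or its stand (contact force between control_card and camera_stand above 0.5 N).
It fails at once if the braid spool, the tape roll or the battery is pushed away (30 mm) (distance of any of wick_reel, tape_roll, battery_pack from where it was at the start of the episode above 0.03 m).
It also fails if it takes over 54 s, if anything falls off the work surface, if the arm or the gripper's body presses on something with over 40 N, if the wrist force passes 120 N, or if a joint passes its speed limit or range.

## Working session

There is one attempt and no reset: what is moved stays moved. The work goes in short steps, each a Python script; the robot and the scene stay as the last script left them, time stands still between calls to the robot, and variables do not carry over. Pictures are saved under pics/ and viewed, and the job is handed in when it is done.

```bash
ls; mkdir -p pics; python3 - <<'E'
from cell import env, snapshot
import cv2, numpy as np
for n in ("scene","top","wrist"):
    s=snapshot(n); cv2.imwrite(f"pics/{n}0.png",cv2.resize(s["image"][:,:,::-1],(768,576)) )
    cv2.imwrite(f"pics/raw_{n}0.png",s["image"][:,:,::-1])
    print(n,{k:(np.round(v,4).tolist() if not isinstance(v,float) else v) for k,v in s.items() if k!="image"})
o=env.get_obs();print(o)
E
```

```text
pics
scene {'fx': 442.65528981994345, 'fy': 442.65528981994345, 'cx': 249.2059636195637, 'cy': 195.13937885358217, 'origin': [-0.1969, 0.8294, 0.7511], 'orientation': [-0.8143, 2.2468, -1.4302]}
top {'fx': 373.1393411568531, 'fy': 373.1393411568531, 'cx': 260.90617065261307, 'cy': 190.0265807598937, 'origin': [0.4707, -0.1549, 1.1269], 'orientation': [-2.1591, 2.1704, -0.1887]}
wrist {'fx': 329.48109655021216, 'fy': 329.48109655021216, 'cx': 255.1159373797145, 'cy': 192.83131180359482, 'T_tool_cam': [[-0.0008, -0.9648, -0.2631, 0.0654], [1.0, -0.0006, -0.0009, -0.0001], [0.0008, -0.2631, 0.9648, -0.1672], [0.0, 0.0, 0.0, 1.0]]}
{'time': 0.15, 'qpos': array([-1.37364371e+00,  1.24374114e-01,  1.65136844e+00,  5.78143448e-06,
        1.36752306e+00, -8.26438759e-02]), 'qd': array([-0.00091632, -0.00176021, -0.00549598, -0.0005185 ,  0.0017974 ,
        0.00080838]), 'tau': array([ 3.56725859e-04, -4.24227619e+01, -3.66012955e+01, -9.10215681e-05,
        4.60735580e-03, -1.51429828e-05]), 'position': array([ 0.17934747, -0.62422306,  0.20641846]), 'tool_rot': array([-3.10924593e+00, -4.37836311e-01,  1.41421556e-04]), 'ft_force': array([0.2100334 , 1.00774092, 0.33456885]), 'moment': array([-0.01397479, -0.00157777,  0.04208025]), 'gripper_width': 0.08493482324163347}
```

View pics/scene0.png

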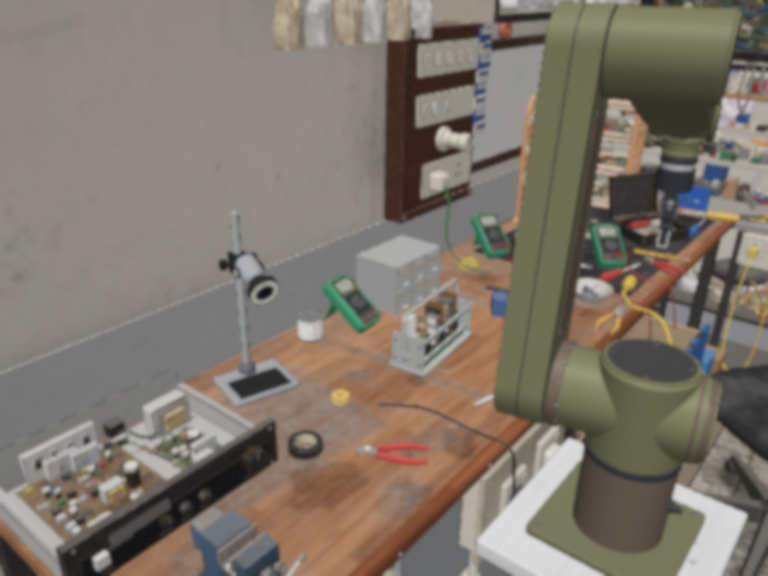

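View pics/top0.png

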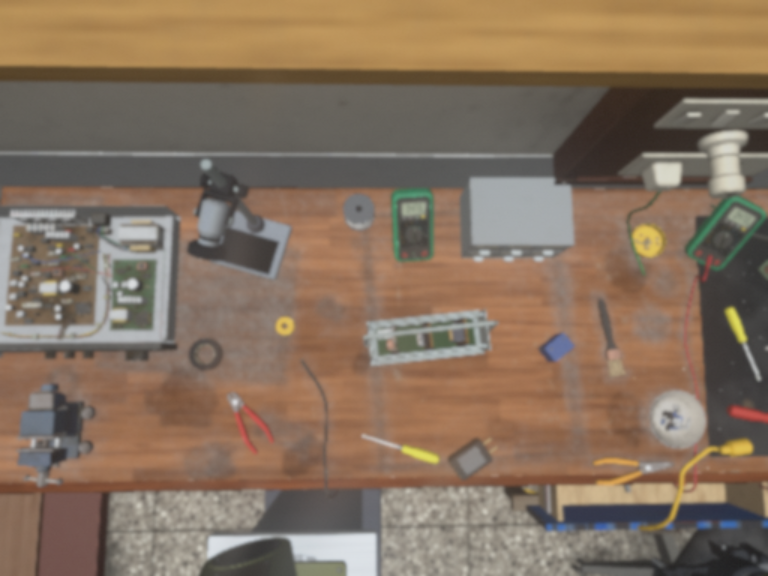

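View pics/wrist0.png

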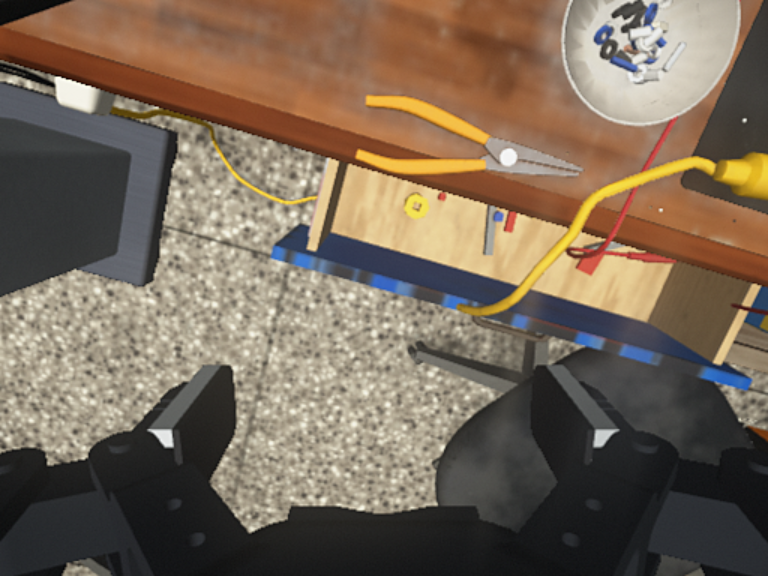

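The scene view shows the cage near (432,335), with the stand near (250,330) and the lens near (263,290). In the top view the cage is at about (430,338), the stand base at (243,245) and the camera at (215,215). Both views are blurred. I'll zoom in and write the helpers.

```bash
cat > h.py <<'E'
import numpy as np, cv2
from scipy.spatial.transform import Rotation as R
def RV(v): return R.from_rotvec(v).as_matrix()
class Cam:
    def __init__(s,K,T): s.K=K; s.T=T; s.o=T[:3,3]; s.Ro=T[:3,:3]
    def ray(s,uv):
        d=np.array([(uv[0]-s.K[2])/s.K[0],(uv[1]-s.K[3])/s.K[1],1.]); d=s.Ro@d; return s.o,d/np.linalg.norm(d)
    def onz(s,uv,z): o,d=s.ray(uv); return o+d*(z-o[2])/d[2]
    def onplane(s,uv,p,n): o,d=s.ray(uv); return o+d*(np.dot(np.array(p)-o,n)/np.dot(d,n))
    def proj(s,p):
        q=s.Ro.T@(np.array(p)-s.o); return np.array([s.K[0]*q[0]/q[2]+s.K[2],s.K[1]*q[1]/q[2]+s.K[3]])
def cam_of(s,obs=None):
    K=[s["fx"],s["fy"],s["cx"],s["cy"]]; T=np.eye(4)
    if "origin" in s: T[:3,:3]=RV(s["orientation"]); T[:3,3]=s["origin"]
    else:
        W=np.eye(4); W[:3,:3]=RV(obs["tool_rot"]); W[:3,3]=obs["position"]; T=W@np.array(s["T_tool_cam"])
    return Cam(K,T)
def shot(name,tag):
    from cell import env,snapshot
    import pickle
    o=env.get_obs(); s=snapshot(name); c=cam_of(s,o)
    cv2.imwrite(f"pics/{tag}.png",s["image"][:,:,::-1]); pickle.dump((c.K,c.T),open(f"pics/{tag}.pkl","wb"))
    return s["image"],c
def load(tag):
    import pickle
    K,T=pickle.load(open(f"pics/{tag}.pkl","rb")); return cv2.imread(f"pics/{tag}.png"),Cam(K,T)
def crop(tag,x0,y0,x1,y1,f,out):
    im=cv2.imread(f"pics/{tag}.png")[y0:y1,x0:x1]; cv2.imwrite(f"pics/{out}.png",cv2.resize(im,None,fx=f,fy=f,interpolation=cv2.INTER_CUBIC))
def tri(*rays):
    A=np.zeros((3,3));b=np.zeros(3)
    for o,d in rays: P=np.eye(3)-np.outer(d,d);A+=P;b+=P@o
    x=np.linalg.solve(A,b); return x,[np.linalg.norm((np.eye(3)-np.outer(d,d))@(x-o)) for o,d in rays]
E
python3 - <<'E'
from h import *
for n in("scene","top"): shot(n,n)
crop("top",230,190,350,260,6,"topc"); crop("top",120,100,200,200,6,"tops")
crop("scene",130,130,330,280,4,"scenec")
_,c=load("top")
for u in [(244,223),(328,215),(248,243),(328,233)]: print(u,c.onz(u,0.08))
print(c.onz((162,164),0.01),c.onz((372,232),0.05),c.onz((190,217),0.01),c.onz((137,235),0.018))
E
```

```text
(244, 223) [ 0.5248908  -0.14354835  0.08      ]
(328, 215) [ 0.5460539 -0.3807171  0.08     ]
(248, 243) [ 0.46944167 -0.15457107  0.08      ]
(328, 233) [ 0.49551693 -0.37905818  0.08      ]
[0.7080866  0.10493352 0.01      ] [ 0.49824176 -0.51402522  0.05      ] [0.54725411 0.0176769  0.01      ] [0.49496993 0.16931977 0.018     ]
```

View pics/topc.png

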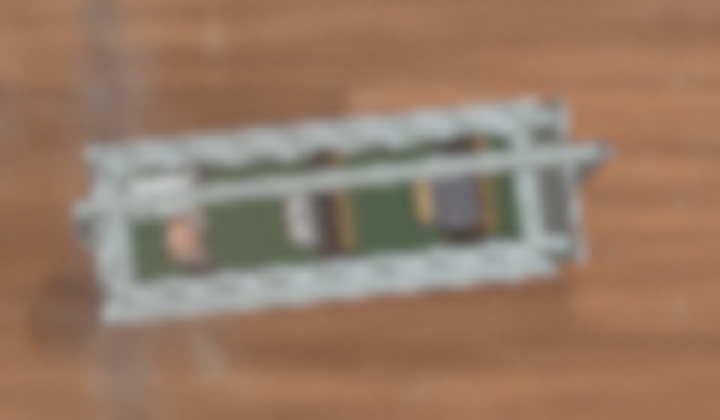

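View pics/scenec.png

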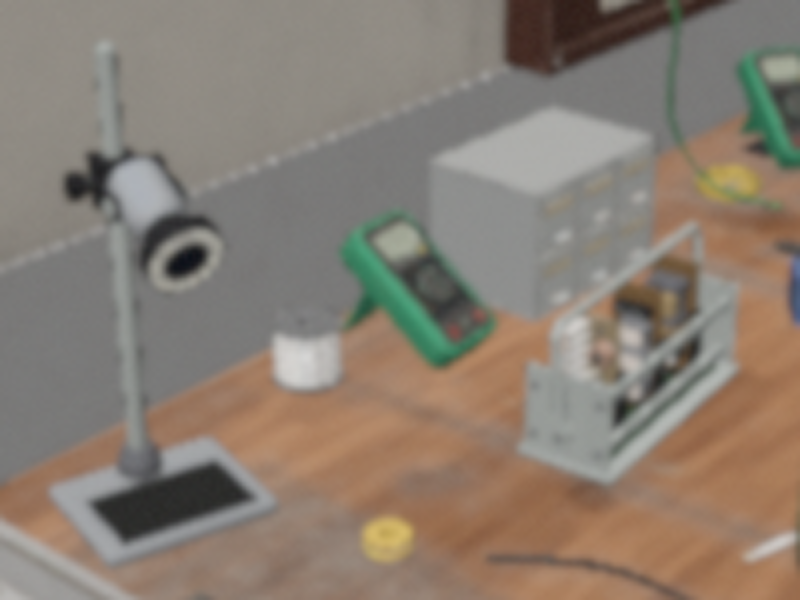

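View pics/tops.png

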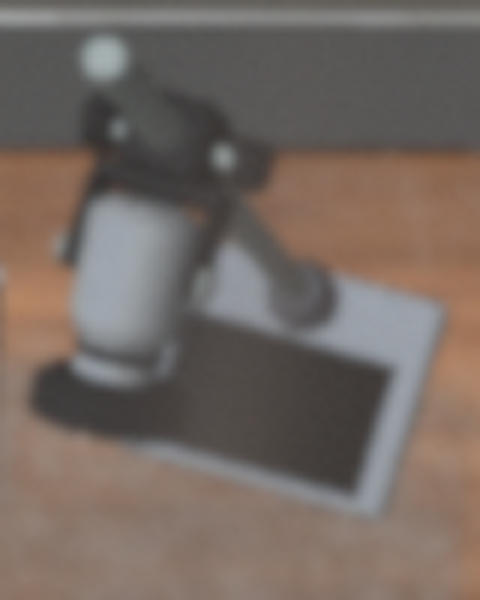

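```bash
python3 - <<'E'
from h import *
from cell import env
_,ct=load("top");_,cs=load("scene")
print("lens rough",tri(ct.ray((137.5,169)),cs.ray((176.2,194.2))))
t=lambda x,y:(120+x/6,100+y/6)
for p in [(440,300),(375,515),(205,240)]: print("base",ct.onz(t(*p),0.014))
# bar ends top/scene
q=lambda x,y:(230+x/6,190+y/6)
s=lambda x,y:(130+x/4,130+y/4)
print("bar L",tri(ct.ray(q(80,210)),cs.ray(s(557,328))));print("bar R",tri(ct.ray(q(605,152)),cs.ray(s(697,228))))
a=np.radians(5); X=np.array([np.cos(a),np.sin(a),0]);Z=np.array([0,0,-1.]);Y=np.cross(Z,X)
Rm=np.stack([X,Y,Z],1); rv=R.from_matrix(Rm).as_rotvec()
p=np.array([0.46,-0.27,0.30])
print(rv,env.solve_ik(p,rv))
env.movep(p,rv); im,c=shot("wrist","w1"); print(env.get_obs()["time"])
E
```

```text
lens rough (array([0.64769514, 0.11014733, 0.23727603]), [np.float64(0.0001602718296327976), np.float64(0.0001602718296327632)])
base [0.75061553 0.0107955  0.014     ]
base [0.64048239 0.04115239 0.014     ]
base [0.78168511 0.1297842  0.014     ]
bar L (array([ 0.51718515, -0.14224268,  0.12719633]), [np.float64(5.7587833026660363e-05), np.float64(5.758783302668275e-05)])
bar R (array([ 0.54274207, -0.37862321,  0.12311728]), [np.float64(0.0008816601775300419), np.float64(0.0008816601775300515)])
[3.13860255 0.13703435 0.        ] [-6.31433587e-01 -1.77735584e-01  1.79211676e+00 -4.44089210e-16
  1.52721148e+00  8.52096277e-01]
1.9917
```

View pics/w1.png

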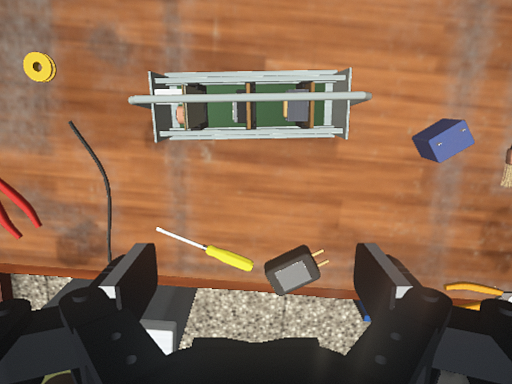

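```bash
python3 - <<'E'
from h import *
crop("w1",120,55,380,150,3,"w1c")
E
```

```text
(no output)
```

View pics/w1c.png

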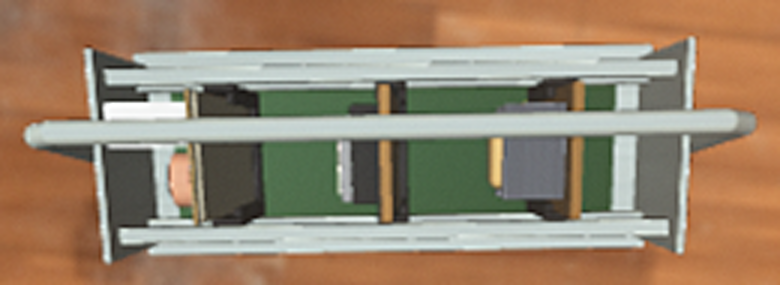

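The cage is sharp here. In the crop the end-plate corners are (88,50), (107,262), (692,38) and (683,250). The control card edge runs (188,90)–(197,222), and the bar runs (32,133)–(748,124).

```bash
python3 - <<'E'
from h import *
_,c=load("w1"); q=lambda x,y:(120+x/3,55+y/3)
P=[c.onz(q(*p),0.086)[:2] for p in [(88,50),(107,262),(692,38),(683,250)]]
print(np.round(P,4)); ctr=np.mean(P,0); 
ya=(P[0]+P[1]-P[2]-P[3]); L=np.linalg.norm(ya)/2; yaw=np.arctan2(-ya[0],ya[1]); print("ctr",ctr,"len",L,"yawdeg",np.degrees(yaw), "depths",np.linalg.norm(P[0]-P[1]),np.linalg.norm(P[2]-P[3]))
Xc=np.array([np.cos(yaw),np.sin(yaw)]);Yc=np.array([-Xc[1],Xc[0]])
for n,ps in dict(ctl=[(188,90),(197,222)],rel=[(384,84),(388,222)],pw=[(575,82),(575,217)]).items():
    for p in ps:
        w=c.onz(q(*p),0.12)[:2]-ctr; print(n,np.round([w@Xc,w@Yc],4))
for p in [(32,133),(748,124)]:
    for z in(.1285,):
        w=c.onz(q(*p),z)[:2]-ctr; print("bar",np.round([w@Xc,w@Yc],4))
E
```

```text
[[ 0.5475 -0.1473]
 [ 0.4713 -0.1546]
 [ 0.5703 -0.365 ]
 [ 0.4947 -0.3739]]
ctr [ 0.5209695  -0.26019918] len 0.21970310356311304 yawdeg 6.02962602860585 depths 0.07656628415751965 0.07609769214233297
ctl [0.0219 0.0672]
ctl [-0.0214  0.0674]
rel [0.0226 0.0017]
rel [-0.0227  0.0015]
pw [ 0.0219 -0.0619]
pw [-0.0223 -0.0631]
bar [0.0091 0.1178]
bar [ 0.0073 -0.1177]
```

```bash
cat >> h.py <<'E'
CTR=np.array([0.521,-0.2592]); YAW=np.radians(6.03)
XC=np.array([np.cos(YAW),np.sin(YAW)]);YC=np.array([-XC[1],XC[0]])
def cw(x,y,z): return np.r_[CTR+XC*x+YC*y,z]
def down(a=YAW):
    X=np.array([np.cos(a),np.sin(a),0]);Z=np.array([0,0,-1.]); return R.from_matrix(np.stack([X,np.cross(Z,X),Z],1)).as_rotvec()
E
python3 - <<'E'
from h import *
from cell import env
env.move_gripper(0.0)
env.movep(cw(-.045,.042,.17),down())
print(env.move_linear(cw(-.045,.042,.118),max_force=10))
for x,z in [(.01,.114),(.035,.105),(.055,.095),(.078,.092),(.08,.065)]:
    r=env.move_linear(cw(x,.042,z),max_force=15,max_speed=.12); o=env.get_obs(); print(r,o["position"].round(3),o["ft_force"].round(1),o["time"])
env.move_linear(cw(.08,.042,.2),max_speed=.2)
env.movep(cw(-.06,0.03,.28),down()); shot("wrist","w2"); print(env.get_obs()["time"])
E
```

```text
False
False [ 0.527 -0.216  0.114] [ 0.6  0.6 -0.8] 4.4833
False [ 0.551 -0.214  0.105] [ 0.1  0.4 -0.2] 4.8583
False [ 0.571 -0.212  0.095] [0.7 0.4 0.4] 5.1917
False [ 0.594 -0.209  0.092] [-0.1 -0.6 -0. ] 5.5333
False [ 0.595 -0.209  0.064] [-0.1  0.5 -0.1] 5.9083
7.475
```

View pics/w2.png

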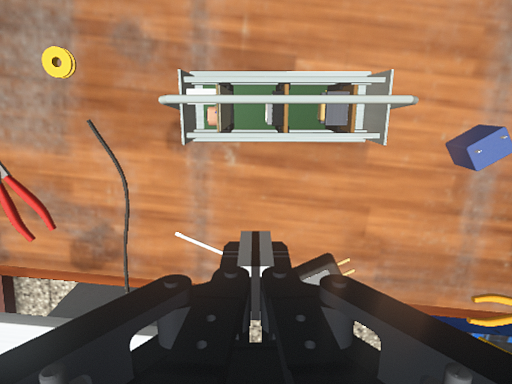

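The bar still shows upright at y≈100 px in this view, so the push missed it. I'll check the geometry by triangulating w1 against w2.

```bash
python3 - <<'E'
from h import *
crop("w2",150,55,430,155,2.8,"w2c")
shot("scene","s2"); crop("s2",180,150,330,260,5,"s2c")
E
```

```text
(no output)
```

View pics/w2c.png

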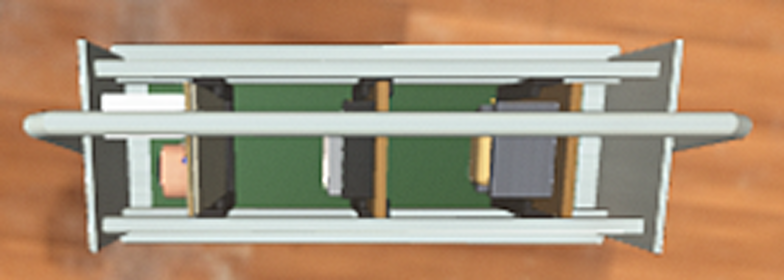

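View pics/s2c.png

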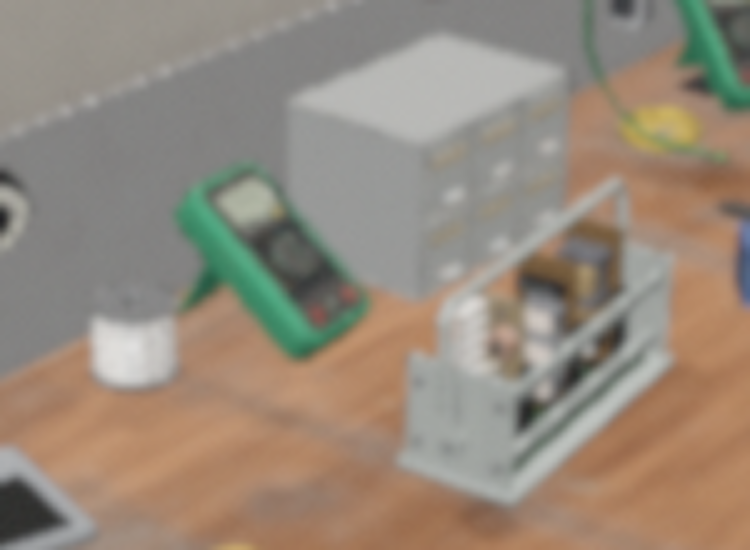

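```bash
python3 - <<'E'
from h import *
_,a=load("w1");_,b=load("w2");_,s=load("s2")
q=lambda x,y:(120+x/3,55+y/3); r=lambda x,y:(150+x/2.8,55+y/2.8)
for n,p1,p2 in [("Lfar",(88,50),(82,42)),("Lnear",(107,262),(93,249)),("Rfar",(692,38),(680,42)),("Rnear",(683,250),(657,248)),("ctlfar",(188,90),(189,84)),("ctlnear",(197,222),(189,216)),("pwnear",(575,217),(569,215)),("barL",(32,133),(32,124)),("barR",(748,124),(744,124))]:
    x,e=tri(a.ray(q(*p1)),b.ray(r(*p2))); print(n,x.round(4),np.round(e,4))
t=lambda x,y:(180+x/5,150+y/5)
print("scene of tri barL", [ (s.proj(p)-[180,150])*5 for p in (cw(.009,.119,.1285),cw(.008,-.119,.1285),cw(-.044,.114,.0),cw(-.044,-.114,.086))])
E
```

```text
Lfar [ 0.5474 -0.1471  0.0853] [0.0002 0.0002]
Lnear [ 0.4719 -0.1551  0.0876] [0.0003 0.0003]
Rfar [ 0.57   -0.3647  0.0872] [0.0002 0.0002]
Rnear [ 0.4939 -0.3776  0.0729] [0.0002 0.0002]
ctlfar [ 0.5355 -0.1915  0.1219] [0.0002 0.0002]
ctlnear [ 0.4913 -0.1937  0.1116] [0.0004 0.0004]
pwnear [ 0.506  -0.3242  0.1261] [0.0002 0.0002]
barL [ 0.5172 -0.1399  0.1225] [0.0002 0.0002]
barR [ 0.5414 -0.3786  0.1218] [0.0006 0.0006]
scene of tri barL [array([443.75731234, 309.31919472]), array([623.05728444, 179.2635085 ]), array([514.59465496, 510.735361  ]), array([683.64914216, 255.70911793])]
```

The geometry agrees: heights match and the bar is where I took it to be. I'll repeat the push in stages, with pictures, to see what happens.

```bash
python3 - <<'E'
from h import *
from cell import env
env.movep(cw(-.045,.042,.16),down())
env.move_linear(cw(-.045,.042,.118),max_force=10)
shot("wrist","w3a"); 
env.move_linear(cw(.01,.114-.114+.042,.114),max_speed=.12)
shot("wrist","w3b");shot("scene","s3b"); 
env.move_linear(cw(.035,.042,.105),max_speed=.12)
shot("wrist","w3c");shot("scene","s3c"); print(env.get_obs()["time"],env.get_obs()["gripper_width"])
for k in "bc": crop("s3"+k,180,120,330,260,2.6,"s3%sc"%k)
a=[cv2.imread(f"pics/{n}.png") for n in("w3a","w3b","w3c")]
a=[cv2.resize(i,(390,292)) for i in a]
s=[cv2.resize(cv2.imread(f"pics/s3{k}c.png"),(390,292)) for k in "bc"]
cv2.imwrite("pics/m3.png",np.vstack([np.hstack(a[:2]),np.hstack([a[2],s[1]])]))
E
```

```text
9.75 0.0001356794690459638
```

View pics/m3.png

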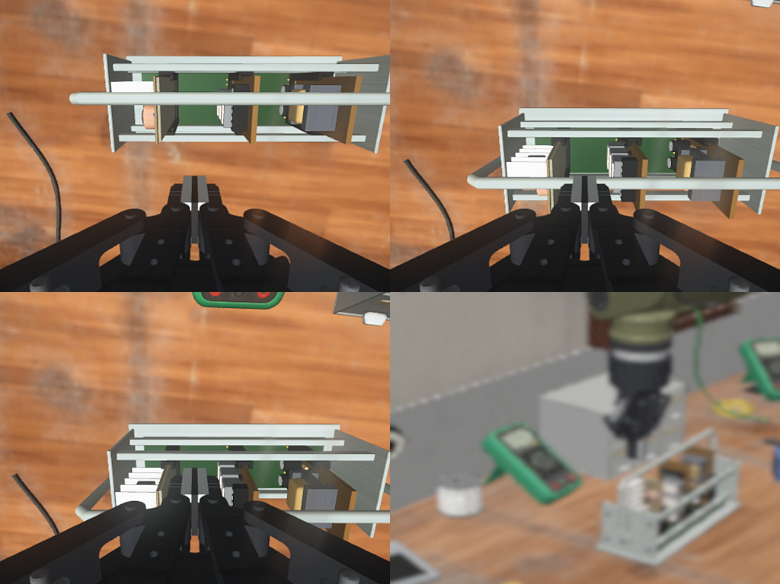

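```bash
python3 - <<'E'
from h import *
from cell import env
o=env.get_obs(); print(o["position"],o["ft_force"])
T=RV(o["tool_rot"])
i,c=load("w3c"); 
for d in (0,-.019,-.04): print(d,c.proj(o["position"]+T@[0,0,d]), c.proj(o["position"]+T@[.011,0,d]))
print("bar",c.proj(cw(.009,.119,.128)),c.proj(cw(.009,.03,.128)))
_,s=load("s3c"); print("scene",s.proj(o["position"]))
crop("s3c",220,150,320,240,8,"s3cc"); 
cv2.imwrite("pics/w3cc.png",cv2.resize(i[200:384,80:400],None,fx=2.4,fy=2.4))
E
```

```text
[ 0.55087172 -0.21382545  0.10507336] [-0.69328946  0.10605645 -0.04710506]
0 [255.53363163 228.34868677] [255.53249136 208.98829657]
-0.019 [255.54437369 242.75934676] [255.54329899 221.40439767]
-0.04 [255.55952877 263.09015337] [255.55861672 239.00183927]
bar [ 99.732437   293.69002652] [279.81963994 293.70402275]
scene [274.13567094 207.21427774]
```

View pics/s3cc.png

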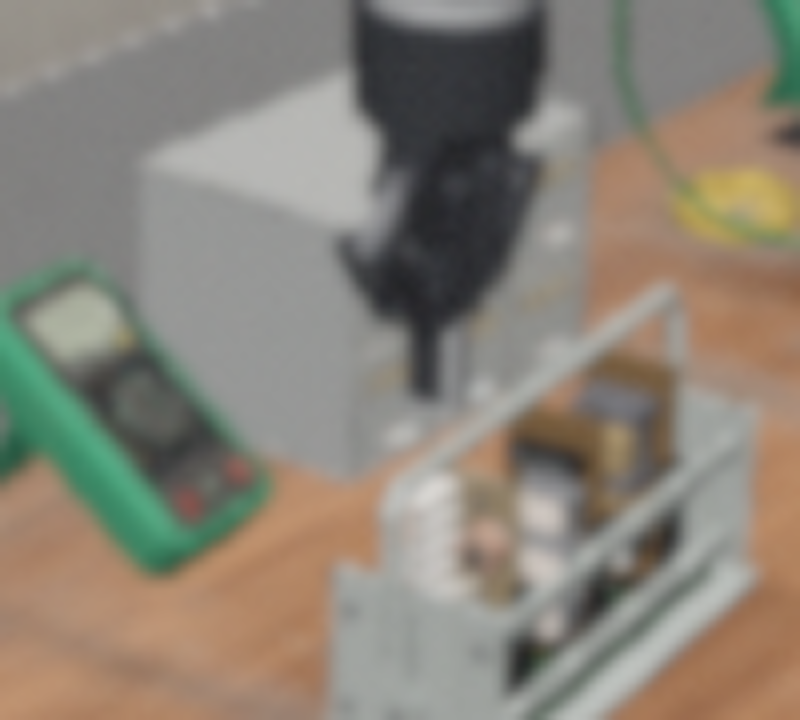

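View pics/w3cc.png

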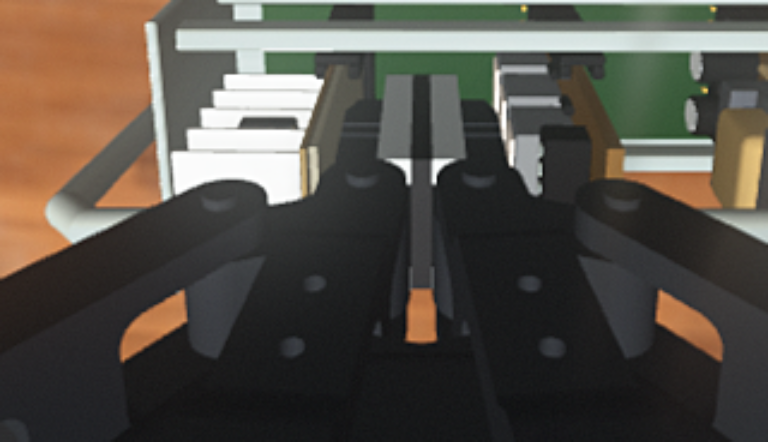

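In the scene view the fingertip shows at (273,199), but the reported TCP projects to (274,207), so the tips look about 20 mm short of the TCP. I'll settle it with a gentle touch on the bare bench.

```bash
python3 - <<'E'
from h import *
from cell import env
env.move_linear(cw(.035,.042,.17),max_speed=.25)
env.move_linear(cw(-.11,.03,.17),max_speed=.3)
env.move_linear(cw(-.11,.03,.03),max_speed=.25,max_force=8)
try:
    r=env.move_linear(cw(-.11,.03,-.035),max_speed=.04,max_force=4)
except env.MotionError as e: print(e); r=None
o=env.get_obs(); print(r,o["position"],o["ft_force"],o["time"]); shot("scene","s4"); shot("wrist","w4")
E
```

```text
True [ 0.40824726 -0.24077749 -0.02385592] [-0.76033883  0.65341659  5.9940774 ] 12.7167
```

```bash
python3 - <<'E'
from h import *
from cell import env
o=env.get_obs(); print(env.tcp_to_grasp,o["gripper_width"])
T=RV(o["tool_rot"])
i,c=load("w4"); print("x0",c.proj(o["position"]+T@[0,0,-.0235]),"x11",c.proj(o["position"]+T@[.011,0,-.0235]))
_,s=load("s4"); pr=s.proj(o["position"]+T@[0,0,-.0235]); print(pr)
x,y=map(int,pr); crop("s4",x-30,y-30,x+30,y+20,8,"s4c")
cv2.imwrite("pics/w4c.png",cv2.resize(i[190:290,180:330],None,fx=4,fy=4))
E
```

```text
0.0187 0.00028045611113148303
x0 [255.31669825 246.23553687] x11 [255.30078169 224.37716132]
[313.88845023 246.80834712]
```

View pics/s4c.png

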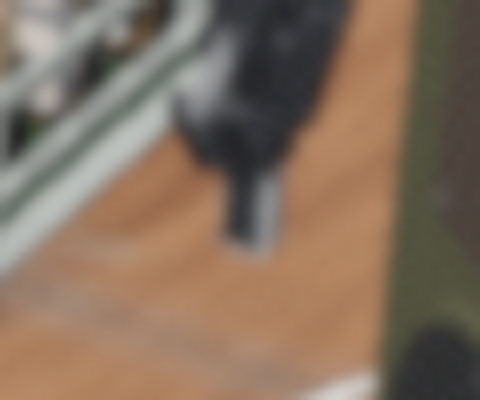

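View pics/w4c.png

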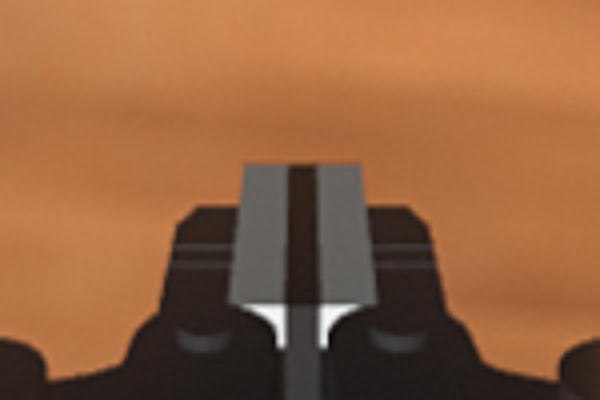

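The touch contact came at TCP z = −0.024, so the shut fingertips really end about 23 mm short of the reported TCP. The first push therefore passed over the bar. I'll correct for that and push again.

```bash
cat >> h.py <<'E'
TIP=0.023
def tw(x,y,z): return cw(x,y,z-TIP)   # desired fingertip (shut), tool down
E
python3 - <<'E'
from h import *
from cell import env
env.move_linear(tw(-.11,.042,.06),max_speed=.2)
env.move_linear(tw(-.045,.042,.118),max_speed=.25)
for x,z in [(.01,.114),(.035,.105),(.055,.096),(.078,.092),(.08,.065)]:
    r=env.move_linear(tw(x,.042,z),max_force=15,max_speed=.12); o=env.get_obs(); print(r,o["position"].round(3),o["ft_force"].round(1),o["time"])
    if r: break
shot("wrist","w5a");shot("scene","s5"); crop("s5",220,150,320,240,6,"s5c")
E
```

```text
False [ 0.525 -0.216  0.09 ] [ 0.3 -0.1 -0.6] 14.3917
False [ 0.551 -0.214  0.082] [-0.2 -0.3  0.6] 14.7667
False [ 0.571 -0.212  0.073] [ 0.7 -0.4  0.3] 15.1
False [ 0.594 -0.209  0.069] [0.5 0.  1. ] 15.4417
False [ 0.595 -0.209  0.041] [-0.4  0.4  0.5] 15.8167
```

View pics/s5c.png

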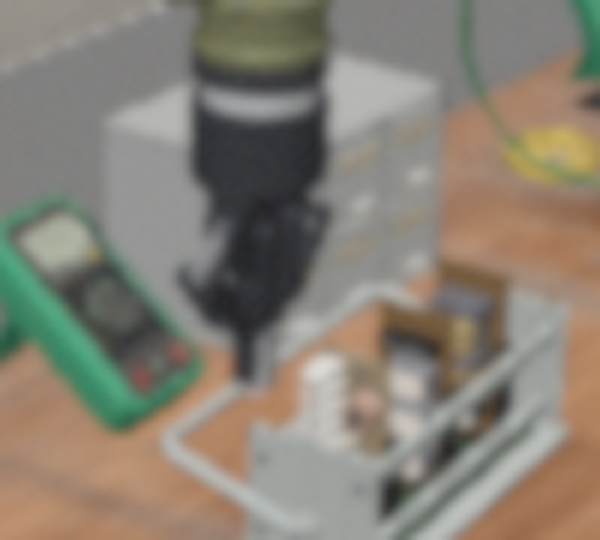

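View pics/w5a.png

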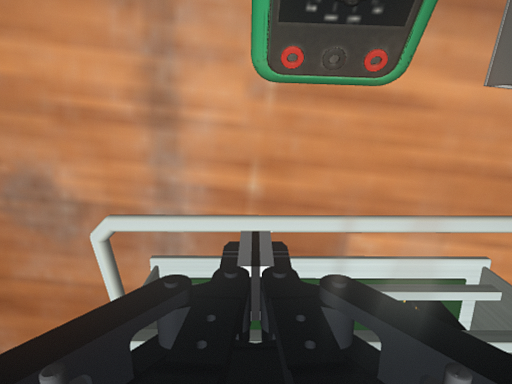

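The bar is down at the back, about 1.3 rad: its cross bar sits low behind the cage at row 222. Before grasping I'll look at the lens with the empty hand, so first I'll find reachable view poses.

```bash
python3 - <<'E'
from h import *
from cell import env, snapshot
import pickle
L=np.array([.648,.110,.237])
TC=np.array(snapshot("wrist")["T_tool_cam"])
env.move_linear(tw(.08,.042,.17),max_speed=.25)
q0=env.get_obs()["qpos"]
out=[]
for pitch in (0,15,25,35,45,55):
  for yaw in (-45,-30,-15,0,15):
    for d in (.28,.32):
     for sgn in (1,-1):
      a,b=np.radians(yaw),np.radians(pitch)
      f=np.array([np.cos(a)*np.cos(b),np.sin(a)*np.cos(b),-np.sin(b)])
      right=np.cross(f,[0,0,1]);right/=np.linalg.norm(right);dn=np.cross(f,right)
      Rc=np.stack([sgn*right,sgn*dn,f],1); W=np.eye(4);W[:3,:3]=Rc;W[:3,3]=L-d*f
      T=W@np.linalg.inv(TC); rv=R.from_matrix(T[:3,:3]).as_rotvec()
      q=env.solve_ik(T[:3,3],rv)
      if q is not None: print(pitch,yaw,d,sgn,T[:3,3].round(3),np.round(q,2),"dq",np.abs(q-q0).max().round(2))
E
```

```text
0 -45 0.28 1 [0.576 0.182 0.218] [ 0.7   0.4   2.05  4.48  1.73 -2.27] dq 4.48
0 -45 0.32 -1 [0.548 0.21  0.256] [ 0.78  0.05  2.04 -1.34  1.43  0.5 ] dq 1.34
0 -30 0.28 1 [0.56  0.161 0.218] [ 0.65  0.24  2.28  4.24  1.57 -2.14] dq 4.24
0 -30 0.32 1 [0.525 0.181 0.218] [ 0.74  0.23  2.3   4.31  1.62 -2.16] dq 4.31
0 -15 0.28 1 [0.55  0.136 0.218] [ 0.51  0.08  2.48  3.89  1.41 -1.97] dq 3.89
0 -15 0.32 1 [0.511 0.147 0.218] [ 0.59  0.04  2.53  3.97  1.44 -2.  ] dq 3.97
0 0 0.28 1 [0.546 0.11  0.218] [ 0.21 -0.06  2.62  3.36  1.27 -1.69] dq 3.36
0 0 0.32 1 [0.506 0.11  0.218] [ 0.25 -0.16  2.7   3.39  1.26 -1.72] dq 3.39
0 15 0.28 1 [0.55  0.084 0.218] [-0.17 -0.08  2.64  2.71  1.3  -1.33] dq 2.71
15 -45 0.28 -1 [0.582 0.176 0.282] [ 0.63 -0.07  1.97 -1.1   1.28  0.22] dq 1.1
15 -45 0.32 -1 [0.555 0.203 0.292] [ 0.7  -0.08  1.97 -1.08  1.34  0.24] dq 1.13
15 -30 0.28 1 [0.559 0.161 0.245] [ 0.68 -0.02  2.3   4.46  1.3  -2.4 ] dq 4.46
15 -30 0.28 -1 [0.567 0.157 0.282] [ 0.57 -0.29  2.16 -1.13  1.02  0.05] dq 1.13
15 -30 0.32 -1 [0.534 0.176 0.292] [ 0.65 -0.33  2.18 -1.11  1.1   0.06
[... 4976 characters left out ...]
2 -1 [0.585 0.127 0.364] [ 0.2  -0.24  1.77 -0.16  1.3  -1.09] dq 2.14
55 0 0.28 1 [0.574 0.11  0.309] [ 0.16 -0.58  2.25 -0.22  0.62  1.85] dq 0.81
55 0 0.28 -1 [0.605 0.11  0.331] [ 0.11 -0.22  1.81 -0.04  1.21 -1.45] dq 2.5
55 0 0.32 1 [0.551 0.11  0.342] [ 0.17 -0.66  2.24 -0.21  0.7   1.84] dq 0.8
55 0 0.32 -1 [0.582 0.11  0.364] [ 0.12 -0.28  1.8  -0.04  1.28 -1.45] dq 2.49
55 15 0.28 1 [0.577 0.091 0.309] [-0.06 -0.6   2.26  0.4   0.67  1.04] dq 0.73
55 15 0.28 -1 [0.607 0.099 0.331] [ 0.04 -0.22  1.81  0.08  1.22 -1.81] dq 2.85
55 15 0.32 1 [0.555 0.085 0.342] [-0.09 -0.68  2.25  0.39  0.76  1.06] dq 0.81
55 15 0.32 -1 [0.585 0.093 0.364] [ 0.03 -0.28  1.8   0.08  1.29 -1.82] dq 2.86
```

```bash
python3 - <<'E'
from h import *
from cell import env, snapshot
L=np.array([.648,.110,.237])
TC=np.array(snapshot("wrist")["T_tool_cam"])
for tag,pitch,yaw,d,sgn in (("wA",35,15,.32,1),("wB",25,-45,.32,-1)):
      a,b=np.radians(yaw),np.radians(pitch)
      f=np.array([np.cos(a)*np.cos(b),np.sin(a)*np.cos(b),-np.sin(b)])
      right=np.cross(f,[0,0,1]);right/=np.linalg.norm(right);dn=np.cross(f,right)
      Rc=np.stack([sgn*right,sgn*dn,f],1); W=np.eye(4);W[:3,:3]=Rc;W[:3,3]=L-d*f
      T=W@np.linalg.inv(TC); rv=R.from_matrix(T[:3,:3]).as_rotvec()
      env.movep(T[:3,3],rv); shot("wrist",tag); print(env.get_obs()["time"])
a=cv2.imread("pics/wA.png")[60:330,120:400];b=cv2.imread("pics/wB.png")[60:330,120:400]
cv2.imwrite("pics/mAB.png",cv2.resize(np.hstack([a,b]),None,fx=1.42,fy=1.42))
E
```

```text
17.8583
19.5667
```

View pics/mAB.png

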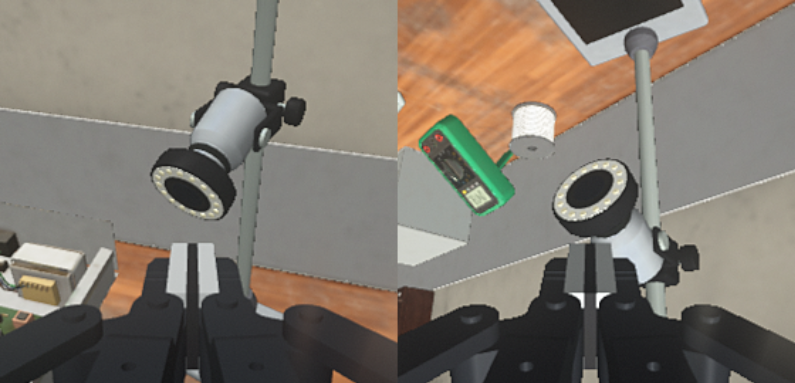

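The ring light is clear in both views, at about (256,195) in A and (259,195) in B. Next I'll segment the pale ring and solve for the centre and normal.

```bash
python3 - <<'E'
from h import *
from scipy.optimize import least_squares
E={}
vis=[]
for t in("wA","wB"):
    im,c=load(t); x0,y0=205,140; sub=im[y0:250,x0:310]; big=cv2.resize(sub,None,fx=4,fy=4,interpolation=cv2.INTER_CUBIC)
    g=cv2.cvtColor(big,cv2.COLOR_BGR2GRAY)
    # inner dark disc: flood region containing centre
    m=(g<75).astype(np.uint8); 
    n,lab,st,ce=cv2.connectedComponentsWithStats(m)
    res={}
    k=lab[4*55,4*51]; disc=(lab==k).astype(np.uint8)
    print(t,"disc area",st[k], g[220,204])
    cs,_=cv2.findContours(disc,cv2.RETR_EXTERNAL,cv2.CHAIN_APPROX_NONE); ct=max(cs,key=cv2.contourArea)
    e=cv2.fitEllipse(ct); print("disc",e)
    # ring: pale pixels connected near disc
    pr=cv2.morphologyEx((g>110).astype(np.uint8),cv2.MORPH_CLOSE,np.ones((5,5)))
    near=cv2.ellipse(np.zeros_like(pr),(e[0],(e[1][0]*2.2,e[1][1]*2.2),e[2]),1,-1)
    n,lab,st,ce=cv2.connectedComponentsWithStats(pr*near)
    k=1+np.argmax(st[1:,4]); ring=(lab==k).astype(np.uint8)
    cs,_=cv2.findContours(ring,cv2.RETR_EXTERNAL,cv2.CHAIN_APPROX_NONE); cr=max(cs,key=cv2.contourArea); e2=cv2.fitEllipse(cv2.convexHull(cr)); print("ring",e2)
    cv2.drawContours(big,[ct],-1,(0,0,255),1); cv2.drawContours(big,[cr],-1,(0,255,0),1); cv2.ellipse(big,e2,(255,0,0),1); vis.append(big)
    E[t]=(c,e,e2,x0,y0)
cv2.imwrite("pics/ell.png",np.hstack(vis)[:, :])
def pts(e,x0,y0,n=36):
    (cx,cy),(a,b),th=e; th=np.radians(th); s=np.linspace(0,2*np.pi,n,endpoint=False)
    x=cx+a/2*np.cos(s)*np.cos(th)-b/2*np.sin(s)*np.sin(th); y=cy+a/2*np.cos(s)*np.sin(th)+b/2*np.sin(s)*np.cos(th)
    return np.stack([(x+.5)/4-.5+x0,(y+.5)/4-.5+y0],1)
for which in (1,2):
  P=[(E[t][0],pts(E[t][which],E[t][3],E[t][4])) for t in E]
  def nrm(s,y): return np.array([np.cos(s)*np.cos(y),np.cos(s)*np.sin(y),np.sin(s)])
  def f(v,P=P):
    o=[]
    for c,pp in P:
      for u in pp: o.append(np.linalg.norm(c.onplane(u,v[:3],nrm(v[3],v[4]))-v[:3])-v[5])
    return np.array(o)*1000
  r=least_squares(f,[.648,.11,.237,.3,-.26,.025]); print(which,r.x.round(4),"deg",np.degrees(r.x[3:5]).round(1),"rms mm",np.sqrt(np.mean(r.fun**2)))
print(E["wA"][0].T[:3,3])
E
```

```text
wA disc area [ 123  179  129   97 7355] 38
disc ((187.1382293701172, 227.38851928710938), (62.72864532470703, 146.32086181640625), 122.56922149658203)
ring ((185.47589111328125, 230.4774169921875), (129.87425231933594, 327.146484375), 122.979248046875)
wB disc area [ 136  158  131  109 9790] 44
disc ((200.40476989746094, 212.1872100830078), (84.09440612792969, 145.818359375), 56.21460723876953)
ring ((198.53802490234375, 209.36334228515625), (177.263671875, 324.8692321777344), 55.98324203491211)
1 [ 0.6433  0.112   0.2368  0.3731 -0.2767  0.0175] deg [ 21.4 -15.9] rms mm 0.1008191246855134
2 [ 0.6412  0.1123  0.2355  0.3951 -0.2829  0.0383] deg [ 22.6 -16.2] rms mm 0.7116509782393804
[0.39521153 0.04208892 0.4221498 ]
```

View pics/ell.png

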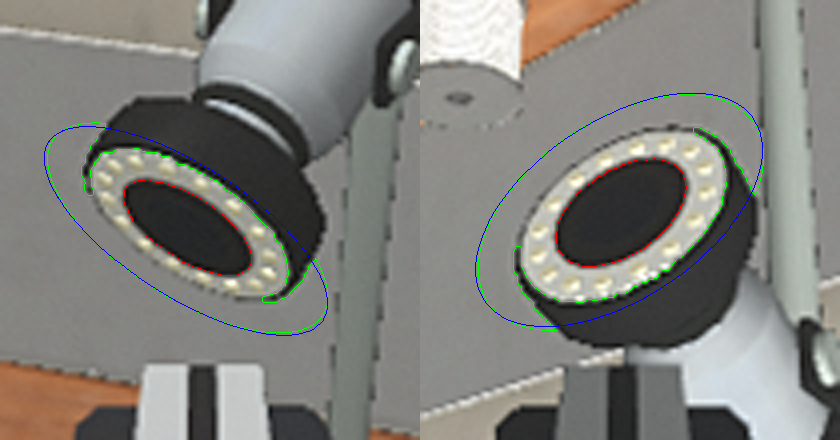

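The inner disc fits to 0.1 mm rms: lens at (0.643, 0.112, 0.237), slope 21.4°, yaw −15.9°. That agrees with the stand base (−15°), the column–lens line (−14.4°) and the given height range. The outer-ring contour leaked, so I won't use it. Now I'll check IK for the final pose both ways round.

```bash
cat >> h.py <<'E'
LENS=np.array([.6433,.112,.2368]); _s,_y=np.radians(21.4),np.radians(-15.7)
XL=np.array([np.cos(_s)*np.cos(_y),np.cos(_s)*np.sin(_y),np.sin(_s)]); YL=np.array([-np.sin(_y),np.cos(_y),0]); ZL=np.cross(XL,YL)
def final(flip,up=0.0225,d=.12,side=0.,grip_off=0.0018):
    # returns TCP pos, rv ; flip=0: tool x=cage x at grasp ; 1: reversed
    sg=-1 if flip else 1
    Rm=np.stack([-sg*YL,-sg*XL,-ZL],1)
    return LENS-d*XL+grip_off*XL+up*ZL+side*YL, R.from_matrix(Rm).as_rotvec()
E
python3 - <<'E'
from h import *
from cell import env
print(env.get_obs()["qpos"].round(2),XL,YL,ZL)
for fl in (0,1):
    g=env.solve_ik(tw(0,.067,.15),down(YAW+fl*np.pi)); print("grasp",np.round(g,2))
    p,rv=final(fl); print(p,np.linalg.det(RV(rv)),"final",env.solve_ik(p,rv)); print(env.solve_ik(p-.12*XL+.05*ZL,rv))
E
```

```text
[ 0.63 -0.13  1.9  -0.89  1.32  0.05] [ 0.89631975 -0.25194412  0.36487678] [0.27060045 0.96269175 0.        ] [-0.35126387  0.09873582  0.93105582]
grasp [-0.46 -0.03  1.95 -0.    1.22  1.01]
[0.52945157 0.14400135 0.21462032] 1.0000000000000007 final [ 0.27110969 -0.30979375  2.07608069 -0.21833962  1.06225339 -2.51998596]
[ 0.46172806 -0.57017492  2.24838969 -0.26659625  1.19312621 -2.340867  ]
grasp [-0.46 -0.03  1.95 -0.    1.22 -2.13]
[0.52945157 0.14400135 0.21462032] 1.0000000000000004 final [ 0.27110969 -0.30979375  2.07608069 -0.21833962  1.06225339  0.6216067 ]
[ 0.46172806 -0.57017492  2.24838969 -0.26659625  1.19312621  0.80072565]
```

```bash
python3 - <<'E'
from h import *
from cell import env
env.movep(tw(0,.067,.165),down(YAW+np.pi)); env.move_gripper(0.03)
o=env.get_obs(); print(o["position"],o["gripper_width"],o["time"],o["qpos"].round(2))
im,c=shot("wrist","w6"); T=RV(o["tool_rot"]); 
print(c.proj(o["position"]+T@[0,0,.045-.023]))
for z in(.12,): print("exp card ends",c.proj(cw(.0225,.067,z)),c.proj(cw(-.0225,.067,z)))
crop("w6",150,130,350,280,4,"w6c")
E
```

```text
[ 0.5140533  -0.19227714  0.14197587] 0.03010352073065312 21.8583 [-0.46 -0.05  1.94 -0.    1.25 -2.13]
[255.1268789  218.25084248]
exp card ends [254.68417226 252.10037135] [254.63799477 181.99314303]
```

View pics/w6c.png

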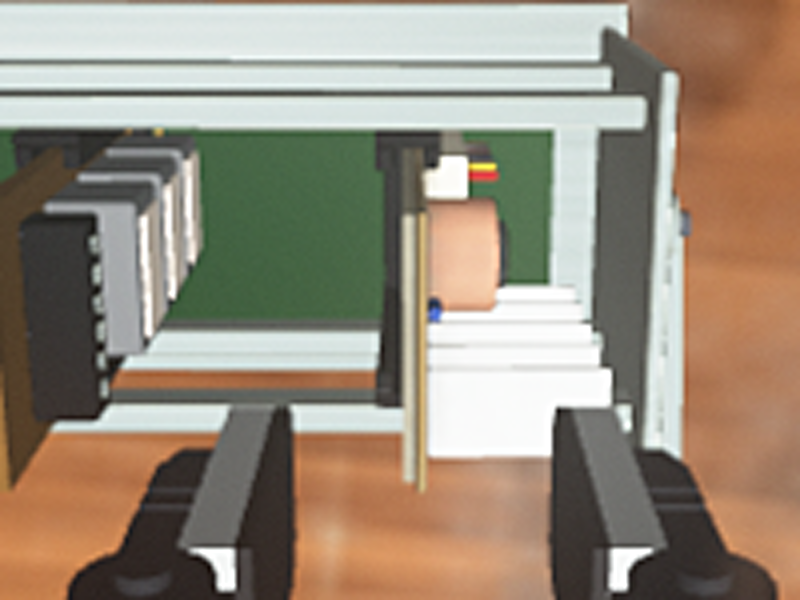

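The card's top edge runs at column 253.8, rows 183–252. I predicted 254.6, rows 182–252, and the finger mid-line is 255.4, so I'll shift 1 mm toward −y, then descend and grip.

```bash
python3 - <<'E'
from h import *
from cell import env
rv=down(YAW+np.pi)
env.move_linear(tw(0,.066,.15),max_speed=.1)
r=env.move_linear(tw(0,.066,.1105),max_speed=.08,max_force=8)
o=env.get_obs(); print(r,o["position"],o["ft_force"])
shot("wrist","w7a")
if not r:
    env.move_gripper(0.0); o=env.get_obs(); print(o["gripper_width"],o["ft_force"],o["time"])
    shot("wrist","w7b"); shot("scene","s7")
    a=cv2.imread("pics/w7a.png")[150:300,150:350];b=cv2.imread("pics/w7b.png")[150:300,150:350]
    cv2.imwrite("pics/m7.png",cv2.resize(np.hstack([a,b]),None,fx=2,fy=2))
E
```

```text
False [ 0.51398811 -0.19353492  0.08718718] [ 0.30989737  0.23713955 -0.42488902]
0.0012599650254366624 [-0.42693766 -0.73428837  2.69137472] 23.275
```

View pics/m7.png

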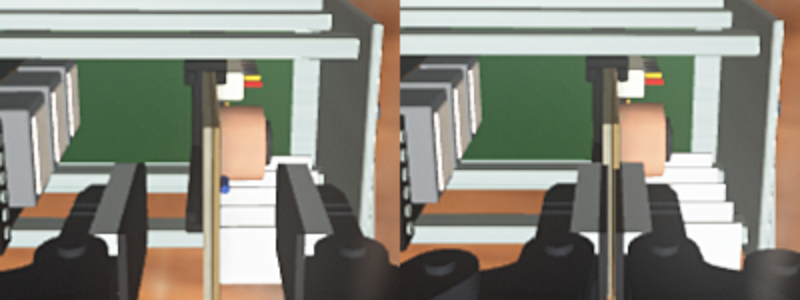

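```bash
python3 - <<'E'
from h import *
from cell import env
env.move_linear(tw(0,.066,.135),max_speed=.05); o=env.get_obs(); print(o["gripper_width"],o["ft_force"],o["time"])
env.move_linear(tw(0,.066,.27),max_speed=.13)
o=env.get_obs(); print(o["gripper_width"],o["ft_force"],o["time"])
shot("wrist","w8"); shot("scene","s8"); crop("s8",200,120,340,260,4,"s8c")
a=cv2.imread("pics/w8.png")[100:384,100:400]; cv2.imwrite("pics/w8c.png",cv2.resize(a,None,fx=2,fy=2))
E
```

```text
0.0014193961604484042 [ 0.08001646  0.46296123 -1.09011717] 24.0167
0.0014528811904722576 [-0.3808738   0.29844007 -0.81039396] 25.2083
```

View pics/s8c.png

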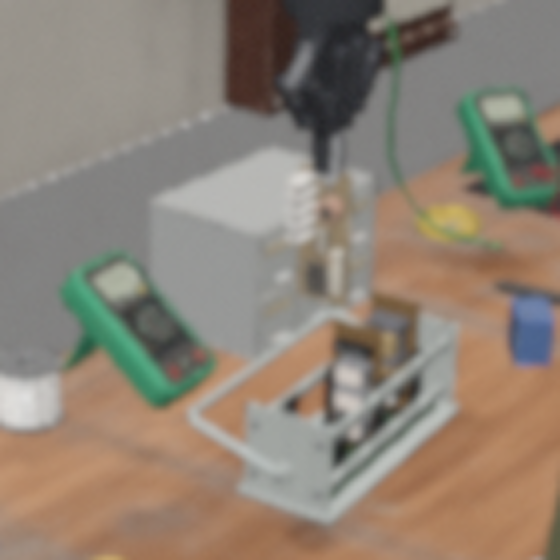

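View pics/w8c.png

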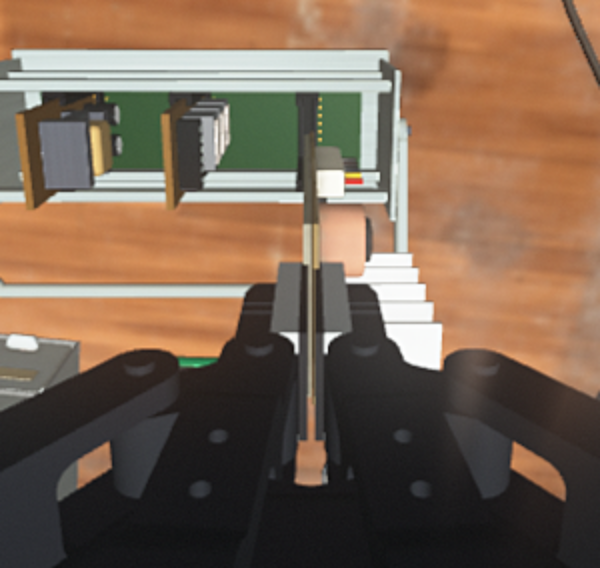

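The card is out and still square in the fingers, with its coil and white plates on the +y side. The relay and transformer cards are still in their slots. Next I'll carry it to a stand-off point in front of the lens.

```bash
python3 - <<'E'
from h import *
from cell import env
p,rv=final(1)
env.movep(p-.10*XL+.04*ZL,rv)
o=env.get_obs(); print(o["gripper_width"],o["position"],o["qpos"].round(2),o["time"])
shot("scene","s9"); shot("wrist","w9"); shot("top","t9")
crop("s9",130,120,300,290,3,"s9c")
a=cv2.imread("pics/w9.png"); cv2.imwrite("pics/w9c.png",cv2.resize(a,None,fx=1.5,fy=1.5))
E
```

```text
0.0017778630432721482 [0.42592453 0.17301282 0.21548754] [ 0.42 -0.53  2.22 -0.26  1.16  0.77] 27.7667
```

View pics/s9c.png

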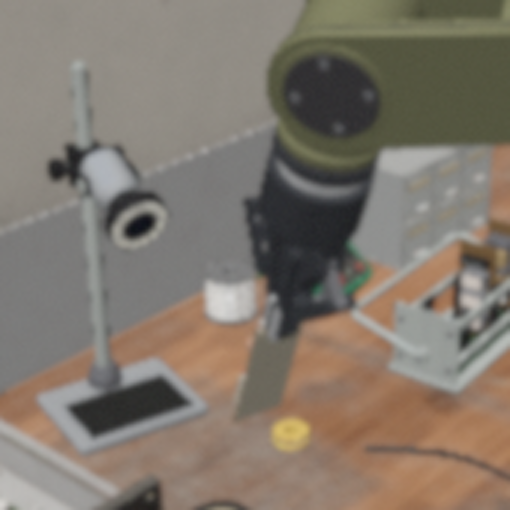

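View pics/w9c.png

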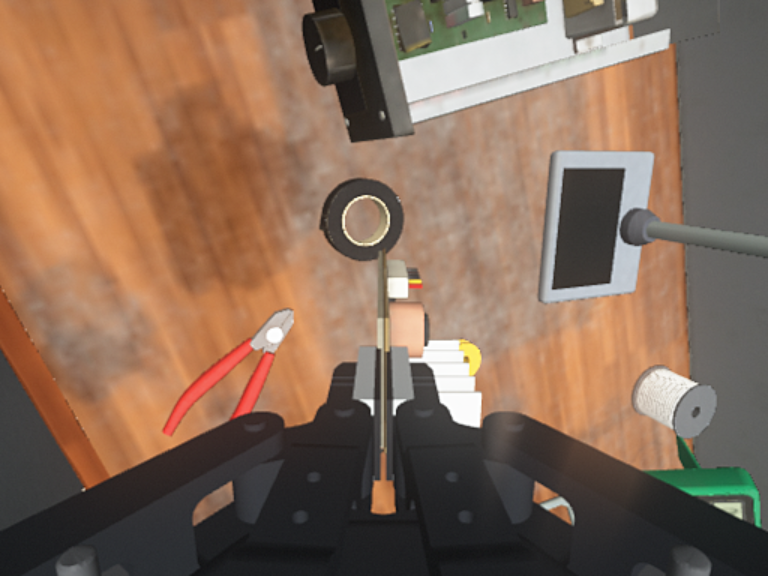

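```bash
python3 - <<'E'
from h import *
from cell import env
o=env.get_obs();_,c=load("s9");_,w=load("w9")
T=RV(o["tool_rot"]); C=o["position"]+.0225*T[:,2]
cor=[C+sx*.0225*T[:,0]+sz*T[:,2] for sx,sz in ((1,.055),(-1,.055),(1,-.055),(-1,-.055))]
pr=np.array([c.proj(p) for p in cor]); print("scene",pr.round(1)); print("wrist",np.array([w.proj(p) for p in cor]).round(1))
im=cv2.imread("pics/s9.png"); z=6;x0,y0=195,210
b=cv2.resize(im[y0:270,x0:255],None,fx=z,fy=z,interpolation=cv2.INTER_CUBIC)
for p in pr: cv2.circle(b,tuple(int(v) for v in ((p-[x0,y0]+.5)*z)),3,(0,0,255),1)
w8=cv2.imread("pics/w9.png")[150:350,200:340]; w8=cv2.resize(w8,None,fx=2.5,fy=2.5)
for p in [w.proj(q) for q in cor]: cv2.circle(w8,tuple(int(v) for v in ((p-[200,150]+.5)*2.5)),3,(0,0,255),1)
h=min(len(b),len(w8)); cv2.imwrite("pics/m9.png",np.hstack([b[:h],w8[:h]]))
E
```

```text
scene [[207.1 260.3]
 [222.8 254.7]
 [214.5 230.7]
 [231.1 225.4]]
wrist [[256.2 163.1]
 [256.2 219.5]
 [256.7 207.9]
 [256.7 300. ]]
```

View pics/m9.png

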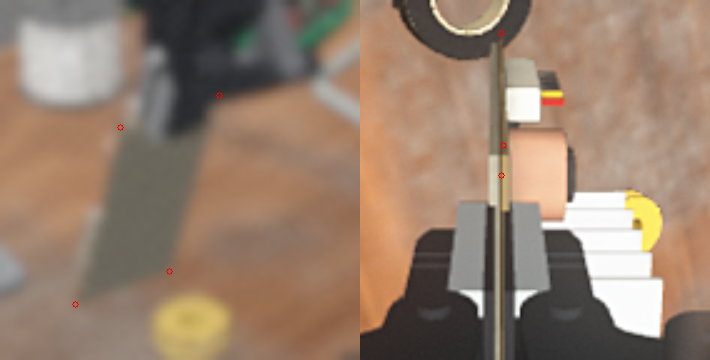

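The card lies within about 1 px of prediction at all corners in the scene view, so there was no slip. Now I'll do the final straight approach.

```bash
python3 - <<'E'
from h import *
from cell import env
p,rv=final(1)
print(env.move_linear(p,max_speed=.08,max_force=8)); env.dwell(.4)
o=env.get_obs(); print(o["gripper_width"],o["position"],p,o["ft_force"],np.abs(o["qd"]).max(),o["time"])
shot("scene","s10"); shot("top","t10"); shot("wrist","w10")
crop("s10",140,120,270,270,4,"s10c"); crop("t10",100,80,230,230,4,"t10c")
_,c=load("s10");T=RV(o["tool_rot"]); C=o["position"]+.0225*T[:,2]
print("lens axis err mm", 1000*np.array([XL@(C-LENS),YL@(C-LENS),ZL@(C-LENS)]))
cor=np.array([c.proj(C+sx*.0225*T[:,0]+sz*T[:,2]) for sx,sz in ((1,.055),(-1,.055),(1,-.055),(-1,-.055))]); print("crop px",((cor-[140,120])*4).round(0), (c.proj(LENS)-[140,120])*4)
a=cv2.imread("pics/s10c.png");b=cv2.imread("pics/t10c.png");h=min(len(a),len(b));m=np.hstack([a[:h],b[:h]])
cv2.imwrite("pics/m10.png",cv2.resize(m,None,fx=.75,fy=.75)); cv2.imwrite("pics/w10c.png",cv2.resize(cv2.imread("pics/w10.png"),None,fx=1.2,fy=1.2))
E
```

```text
False
0.0013973013895767865 [0.52938484 0.14405859 0.21467443] [0.52945157 0.14400135 0.21462032] [-0.22944861  0.61977273 -0.87904884] 0.0014312236634939084 29.8167
lens axis err mm [-1.18252123e+02  3.94757709e-02  7.94680611e-02]
crop px [[187. 487.]
 [247. 467.]
 [208. 372.]
 [272. 353.]] [147.40225934 300.17194413]
```

View pics/m10.png

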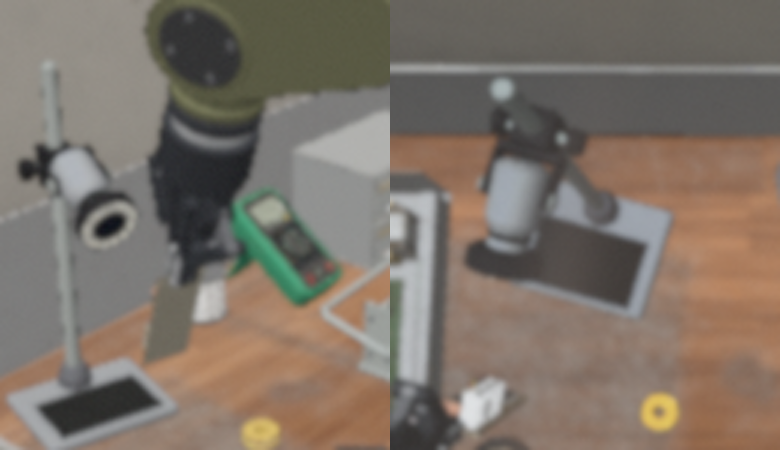

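View pics/w10c.png

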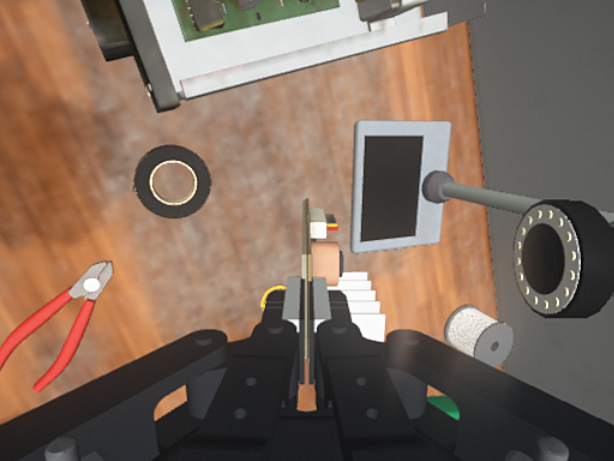

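```bash
python3 - <<'E'
from h import *
im,w=load("w10"); print(w.proj(LENS), w.proj(LENS+.0175*ZL),w.proj(LENS-.0175*ZL))
g=cv2.cvtColor(im,cv2.COLOR_BGR2GRAY)
m=(g<75).astype(np.uint8);n,lab,st,ce=cv2.connectedComponentsWithStats(m);k=lab[213,459];print(st[k],ce[k])
_,t=load("t10"); print("top lens crop .75", (t.proj(LENS)-[100,80])*3)
E
```

```text
[450.73726007 215.34329278] [468.69872237 225.65539598] [435.56715932 206.6337767 ]
[ 435  186   36   60 1670] [452.43413174 215.36646707]
top lens crop .75 [109.98533571 272.3600411 ]
```

```bash
python3 - <<'E'
from cell import env
print(env.sign_off()); o=env.get_obs(); print(o["time"],o["gripper_width"],o["ft_force"])
E
```

```text
the job is handed in; nothing more can be done
None
the job is handed in; nothing more can be done
```

I swung the retaining bar to the back, pulled the control card straight up out of its slot, and handed in the job holding it in front of the inspection camera. It took about 30 of the 54 s. No verdict was reported.

**Problems on the way**
- **First bar push:** it passed over the bar without moving it. A gentle touch on the bench showed the shut fingertips end about 23 mm short of the reported TCP. With that offset corrected, the second push worked and the bar ended at about 1.3 rad.
- **Outer ring outline:** one fit of the lens, on the outer edge of its ring light, was bad, so I dropped it. I used the inner disc, which fitted to 0.1 mm.

**Last checks**
- **Card position:** by arm pose and calibration, the card's middle is about 118 mm from the lens and within 1 mm of the axis. At the stand-off pose the card was within about 1 px of where it should be, so there was no visible slip.
- **Lens position:** the final wrist picture puts the lens within 2 px (about 1 mm) of my estimate. The blurred scene camera differed by about 4 mm, well inside the 15 mm tolerance.
- **Orientation:** the component side faces the lens.
- **Arm:** it was still, with no unusual force on the wrist.
- **Other objects:** the relay and transformer cards were still in their slots when I lifted the control card, and my pictures showed nothing else disturbed.

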